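# Seat the reference block and present the probe above it

### The arm

A 7-joint arm with a two-finger parallel gripper is mounted at the origin on a cart in front of the work surface, level with it; the furniture and walls round the work are solid. World frame = base frame: x ahead of the robot, y to its left, z up, the work surface at z = 0. Lengths are in m, angles in rad, forces in N, time in s.
With the tool pointing down it reaches from about 0.4 to 0.875 m from the base axis. Payload 6.5 kg.
Tool frame: the origin (TCP) lies at the very end of the fingers, on their centre line; the grasp point (between the pads) lies robot.grip_depth behind it (robot.grip_depth is the distance from the TCP to the grasp point, in m); y points along the fingers, x is the direction in which the jaws open and shut, and the axes are right-handed (so a half turn about y gives the same grasp; the last joint's range is limited). The gripper opens to 85 mm and grips with 20 to 120 N. Pads are 22 mm wide; open, the fingers measure 114 mm over their backs; the gripper's body (76 mm by 85 mm) begins 54 mm behind the grasp point. The pads swing forward as they close: fully open they stand 13 mm farther back than shut.
Start: joints at [1.129, 0.536, -0.004, 1.538, 0.003, 1.067, -0.071], TCP at [0.239, -0.605, 0.195] pointing down, gripper open.
Joint ranges: [-2.7, 2.7], [-0.37, 2.16], [-1.27, 1.26], [0.24, 2.4], [-1.31, 4.45], [0.19, 1.91], [-2.76, 2.76]. Speed limits (rad/s): [2.39, 2.39, 3.14, 3.14, 3.14, 3.14, 3.14].

### API

Orientations are given as a rotation vector (axis times angle).
In Python, from plant import robot gives the robot as it stands.
- The arm moves only by the shell command python3 -m jog 'ROWS' [FORCE]. ROWS is JSON, a list of rows, each an object with "claw": the opening in per cent of the stroke, from 0 (shut) to 100 (fully open); "slide": the shift along the tool's x, y, z in m, a list of three; "turn": the turn about the tool's y in rad. In form: [{"claw": claw, "slide": [tx, ty, tz], "turn": turn}, ...]. A call has 1 to 5 rows; each row shifts and turns the commanded pose from where the row before left it, along the tool's axes as they then stand; what a row does not reach is not made up. A row lasts 1/10 s, in which the tool goes at most 50 mm and 8.59 degrees, less where a joint would pass 70% of its speed; a pose out of reach is approached as far as the arm can. A call with a gripper value outside its range is refused whole. The fingers move at their own pace and stop on an object; FORCE is the grip in N (left out, the last holds). Time passes only in rows, so rows that do not move let the fingers close. It gives the time, the measured TCP pose, the force and the opening at its end, in the units of the state.
- robot.get_state(): the state, without advancing time (a new reading comes with each control period).
- robot.read_camera(name): name is "side" or "top"; returns the picture (420x560x3 uint8, blue, green, red); there is no depth.
- robot.camera_info(name): a dict with "fx", "fy", "cx", "cy" (pixels), "rvec" (rotation vector, rad) and "tvec" (3), from world to camera coordinates, as OpenCV has them. Camera axes: x right, y down, z forward; pixel columns grow to the right and rows downward; lengths in m; the calibration is good to about 2 mm. A picture is of the moment at which its call begins. camera_info takes no time and is no camera call.
- robot.job_done(): hands the job in, once; it reports no verdict.
Trained networks look in the newest picture that a camera, given by its name, has taken for a name from the list of things; names that differ only in an ending like _2 or _b are one class to them, and where a whole thing is asked for, a point or a joint stands for the part that bears it (a point fixed in the world has none). Each returns a list of dicts, best first, with "score" (0 to 1); they miss things now and then, are a little off and sometimes report something else, mostly with a low value. They report only what shows in the picture. A call takes as long as a camera call. They do not tell look-alikes from the thing itself.
- robot.masks_of(camera, name): "mask" (420x560 bool, what is visible of it) and "extent" ([left, top, right, bottom] in pixels, round what is visible of it).
- robot.spot_point(camera, name): "position" ([column, row] in pixels: a listed point, or the origin of a listed thing).
The state is a dict: "clock": time; "joint_pos": joint angles; "qd": joint speeds; "joint_torque": joint torques, N m; "tool_pos": TCP position; "tcp_rot": TCP orientation; "ft_force": force on the tool from outside, world axes, zero at the start; "torque": the same for the moment, N m; "finger_gap": finger opening in m.
Only numpy, scipy, OpenCV 4.12 (cv2) and the standard library are available. Lean on these libraries where they do the work, as an engineer would, in place of code of your own. Each camera call takes 0.05 s, during which the arm holds its last target. There are 200 camera calls.

### The job

Get the reflectance probe ready for calibration: seat the flat metal reference block fully down and square in the rectangular pocket of the nest and let go of it. Then draw the hand probe out of its slanted holder, turn it upright with its nose down, and finish while still holding it still, the nose about 3 cm above the middle of the seated block and not touching it. Leave the dish, the timer and the small bottle where they stand.

Things in the scene. Friction and masses are not known exactly. Their poses are not given: they have to be found in the camera images.
- block_center (a point): centre of the reference block, a loose flat aluminium block 75 mm long (its x axis), 45 mm wide (y) and 24 mm high (z up) with a white disc in the middle of its top; it starts lying flat on the bench, to the left or right of the nest. About 0.16 kg. The same either way round (half turn)
- ref_block: the same block: origin at the centre of its underside, axes as above
- nest: the nest, a fixed grey block 112 mm (x) by 82 mm (y), 14 mm high, with a rectangular pocket open at the top in its middle; origin at the centre of its underside, on the bench
- nest_pocket (a point): centre of the pocket's floor, 6 mm above the bench. The pocket is 79 mm long (the nest's x axis), 49 mm wide (y) and 8 mm deep, with a 3 mm bevel round its mouth; the seated block's top stands 30 mm above the bench, 16 mm above the nest's rim
- holder: the fixed probe holder: a dark flat base 130 x 70 x 10 mm with a black square sleeve that leans 35 degrees from upright towards the holder's own -x axis (the mouth is towards -x and up); origin at the centre of the underside, on the bench. It stands on the other side of the nest from the block
- holder_seat (a point): centre of the sleeve's inner floor, 30 mm above the bench. The sleeve is 27 x 27 mm inside, 35 mm outside and 55 mm deep along its slanted axis; on the lower side a strip 18 mm wide goes on under the probe to 100 mm from the floor, so beyond 100 mm the probe stands free all round
- probe: the hand probe, loose, about 0.12 kg: a grey square barrel 24 x 24 mm, 165 mm long overall with a short 20 mm conical nose; origin at the nose tip, z axis along the probe from the nose to the tail end. At the start it rests in the sleeve nose first, at the sleeve's slant, its x axis up and away from the lean and its y axis level, parallel to the holder's y; lower half is the heavier one (centre of mass about 80 mm from the nose)
- probe_handle (a point): middle of the probe's handle, on its axis, 125 mm from the nose tip and 40 mm from the tail end; the flat sides facing the probe's +y and -y are the free ones to grip, 24 mm apart; axes as the probe's
- probe_tip (a point): the tip of the probe's nose, a flat 10 mm across
- dish: bystander: round culture dish, 90 mm across, 16 mm high, loose on the bench; origin at the centre of its underside
- timer: bystander: small bench timer, 66 x 66 x 18 mm, loose; origin at the centre of its underside
- small_bottle: bystander: small brown bottle, 40 mm across, 75 mm high, loose; origin at the centre of its underside
Mind the look-alikes: they are no part of the job. There is more than one size of the ref_block; the job needs the middle-sized.

How it is judged:
On the way, in this order (a step that is already met when the one before it is completed fails the run):
1. the block lies fully down in the nest's pocket and is let go (z of block_center in the frame of nest_pocket between 0.009 and 0.0145 m and horizontal distance between block_center and nest_pocket below 0.006 m and angle between ref_block's own z axis and vertical below 0.05 rad and angle between the x axis of ref_block and the x axis of nest, either way round below 0.12 rad and contact force between the fingers and ref_block below 0.1 N and linear speed of ref_block below 0.02 m/s), for 0.2 s.
2. the probe is drawn out of the sleeve (nose more than 70 mm from the sleeve's floor) (distance between probe_tip and holder_seat above 0.07 m and contact force between probe and holder below 0.1 N), for 0.1 s.
At the end, for the whole second after the job is handed in: Block down in the pocket (within 2.5 mm of the floor, 6 mm of centre, level 3 deg, square 7 deg), untouched. Fingers hold the probe still, nose down, within 10 deg of upright, tip 10 to 55 mm above the block and within 15 mm of its middle, touching nothing else. Bystanders within 30 mm (z of block_center in the frame of nest_pocket between 0.009 and 0.0145 m and horizontal distance between block_center and nest_pocket below 0.006 m and angle between ref_block's own z axis and vertical below 0.05 rad and angle between the x axis of ref_block and the x axis of nest, either way round below 0.12 rad and horizontal distance between probe_tip and block_center below 0.015 m and z of probe_tip in the frame of nest_pocket between 0.034 and 0.079 m and z of probe_handle in the frame of nest_pocket above 0.13 m and angle between probe's own z axis and vertical below 0.175 rad and contact force between the fingers and probe above 1 N and contact force between each of the fingers, probe and ref_block below 0.1 N and contact force between probe and holder below 0.1 N and contact force between probe and nest below 0.1 N and linear speed of probe below 0.03 m/s and distance of each of dish, timer, small_bottle from where it was at the start of the episode below 0.03 m and angle between small_bottle's own z axis and vertical below 0.2 rad); the arm keeps its last pose, push and grip.
It fails at once if the probe strikes the block (contact force between probe and ref_block above 2 N).
It fails at once if a bystander is pushed away or knocked over (distance of any of dish, timer, small_bottle from where it was at the start of the episode above 0.03 m or angle between small_bottle's own z axis and vertical above 0.5 rad).
It also fails if it takes over 54 s, if anything falls off the work surface, if the arm or the gripper's body presses on something with over 40 N, if the wrist force passes 120 N, or if a joint passes its speed limit or range.

## Working session

There is one attempt and no reset: what is moved stays moved. The work goes in short steps, Python scripts to look and compute and a shell command to move; the robot and the scene stay as the last step left them, time stands still between calls to the robot, and variables do not carry over. Pictures are saved under pics/ and viewed, about 8 in all and at most 12, crops included, and the job is handed in when it is done.

```bash
ls; mkdir -p pics; python3 - <<'E'
from plant import robot
import cv2,numpy as np
print(robot.grip_depth, robot.get_state())
ims=[]
for c in("top","side"):
    im=robot.read_camera(c); cv2.imwrite(f"pics/{c}0.png",im)
    i=robot.camera_info(c);print(c,i)
    for n in["ref_block","block_center","nest","nest_pocket","holder","holder_seat","probe","probe_handle","probe_tip","dish","timer","small_bottle"]:
        print(n,[(round(d['score'],2),np.round(d['position'],1).tolist()) for d in robot.spot_point(c,n)])
E
```

```text
pics
0.0187 {'clock': 0.0, 'joint_pos': array([ 1.12877725,  0.53718676, -0.00444505,  1.53889111,  0.00262391,
        1.06730083, -0.07120987]), 'qd': array([-1.38109300e-03, -4.05874060e-04, -5.93218649e-04, -3.04564113e-04,
        7.85294391e-05, -1.54846702e-04,  2.39286624e-03]), 'joint_torque': array([ 1.09861081e-03, -5.83403993e+01,  1.04911722e+00, -2.59104073e+01,
        1.23793210e-02,  9.60896490e-03,  8.50694209e-05]), 'tool_pos': array([ 0.23828578, -0.60398407,  0.19389274]), 'tcp_rot': array([-1.36300821,  0.92915844, -0.92660152]), 'ft_force': array([ 1.11811643, -0.91135956, -0.32788285]), 'torque': array([ 0.03344288,  0.02456612, -0.0073636 ]), 'finger_gap': 0.08540324951386855}
top {'fx': 491.26832471767125, 'fy': 491.26832471767125, 'cx': 276.7342484285857, 'cy': 211.6839379682042, 'rvec': array([ 2.17472284, -2.12161731,  0.15394799]), 'tvec': array([0.00976674, 0.55111364, 1.38161325])}
ref_block [(0.71, [366.2, 202.4]), (0.7, [378.1, 251.3]), (0.57, [326.4, 202.4])]
block_center [(0.79, [366.1, 200.5]), (0.67, [382.5, 250.8]), (0.52, [328.2, 202.6])]
nest 
[... 439 characters left out ...]
fy': 420.90896108324466, 'cx': 269.00003538034747, 'cy': 209.03415288137873, 'rvec': array([ 2.04216918, -0.04155011,  0.05696553]), 'tvec': array([-0.52722133,  0.11318885,  1.05615015])}
ref_block [(0.85, [297.3, 280.2]), (0.59, [309.5, 316.4]), (0.58, [289.9, 241.0])]
block_center [(0.98, [306.4, 307.6]), (0.73, [229.2, 322.1]), (0.62, [295.4, 278.1])]
nest [(0.97, [290.3, 239.2])]
nest_pocket [(0.75, [296.2, 239.6]), (0.49, [210.9, 276.6])]
holder [(0.79, [281.4, 201.5])]
holder_seat [(0.72, [293.9, 195.4])]
probe [(0.59, [292.0, 194.3])]
probe_handle [(0.68, [273.4, 168.1])]
probe_tip []
dish [(0.86, [216.6, 233.8]), (0.17, [294.1, 193.9])]
timer [(0.97, [214.6, 276.5])]
small_bottle []
```

```bash
python3 - <<'E'
import cv2,numpy as np
t=cv2.imread("pics/top0.png")[130:310,130:430]
cv2.imwrite("pics/t1.png",cv2.resize(t,None,fx=2.6,fy=2.6,interpolation=cv2.INTER_CUBIC))
t=cv2.imread("pics/side0.png")[120:350,150:400]
cv2.imwrite("pics/s1.png",cv2.resize(t,None,fx=2.6,fy=2.6,interpolation=cv2.INTER_CUBIC))
E
```

```text
(no output)
```

View pics/t1.png

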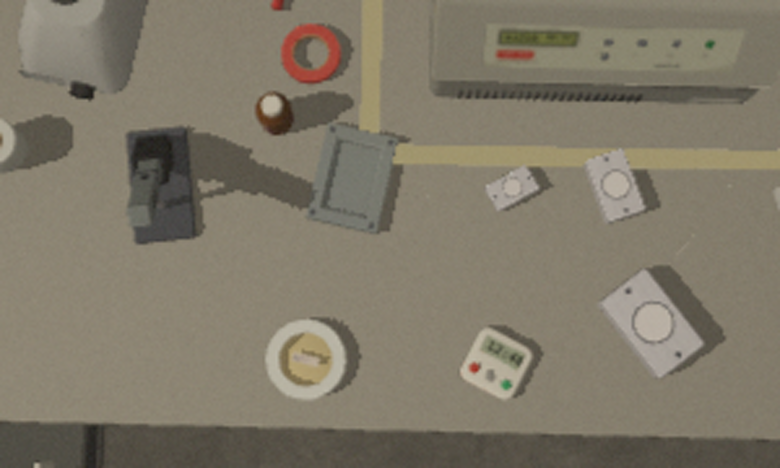

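View pics/s1.png

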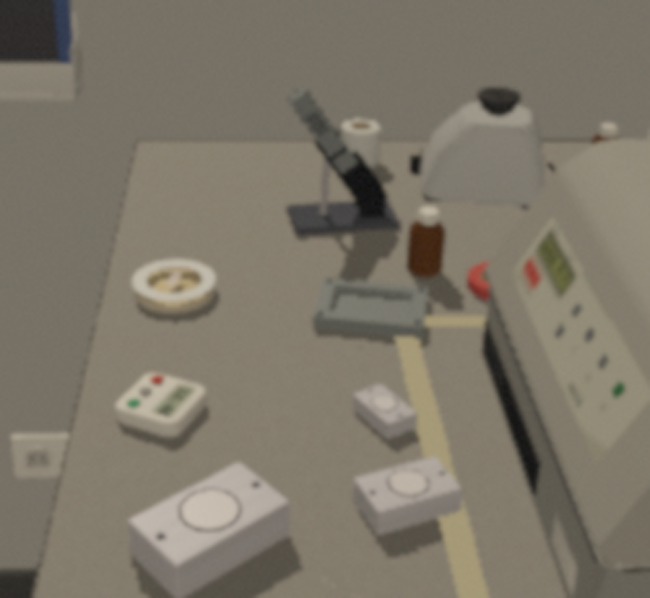

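The middle block is in the top crop at (615,185), which is full-image (366,201). The nest is at (352,178) in the crop. The holder is on the left with the probe leaning towards the robot, and the bottle is just beyond it. Next I fit box models to the masks in both views.

```bash
cat > h.py <<'E'
from plant import robot
import cv2,numpy as np
from scipy.optimize import minimize
from scipy.spatial.transform import Rotation as R
I={c:robot.camera_info(c) for c in("top","side")}
def K(i): return np.array([[i['fx'],0,i['cx']],[0,i['fy'],i['cy']],[0,0,1.]])
def proj(c,P):
    i=I[c];return cv2.projectPoints(np.atleast_2d(np.float64(P)),i['rvec'],i['tvec'],K(i),None)[0][:,0]
def back(c,uv,z):
    i=I[c];r=cv2.Rodrigues(i['rvec'])[0];d=r.T@np.linalg.inv(K(i))@np.array([*uv,1.]);o=-r.T@i['tvec']
    return o+d*(z-o[2])/d[2]
def box(sx,sy,z0,z1): return np.array([[a*sx/2,b*sy/2,z] for a in(-1,1) for b in(-1,1) for z in(z0,z1)])
S=4
def sil(c,parts):
    m=np.zeros((420*S,560*S),np.uint8)
    for P in parts: cv2.fillConvexPoly(m,cv2.convexHull(np.round(proj(c,P)*S+S/2-.5).astype(np.int32)),1)
    return cv2.resize(m.astype(np.float32),(560,420),interpolation=cv2.INTER_AREA)
def iou(a,b): return np.minimum(a,b).sum()/np.maximum(a,b).sum()
def place(parts,p): 
    r=R.from_euler('z',p[2]).as_matrix();return [P@r.T+[p[0],p[1],p[3] if len(p)>3 else 0] for P in parts]
def fit(parts,masks,p0,yaws):
    f=lambda p:-sum(iou(sil(c,place(parts,p)),m.astype(np.float32)) for c,m in masks.items())
    best=None
    for y in yaws:
        q=np.array([*p0,y]);sx=np.vstack([q,q+[.008,0,0],q+[0,.008,0],q+[0,0,.2]])
        r=minimize(f,q,method='Nelder-Mead',options=dict(initial_simplex=sx,xatol=1e-4,fatol=1e-4))
        if best is None or r.fun<best.fun: best=r
    return best.x,-best.fun
def near(c,name,uv,rad=25):
    out=[]
    for d in robot.masks_of(c,name):
        e=d['extent'];u=np.array([(e[0]+e[2])/2,(e[1]+e[3])/2])
        out.append((np.hypot(*(u-uv)),d))
    out=[o for o in out if o[0]<rad]
    return min(out,key=lambda o:o[0])[1]['mask'] if out else None
# probe frame in the holder frame
a=np.radians(35);AX=np.array([-np.sin(a),0,np.cos(a)]);XU=np.array([np.cos(a),0,np.sin(a)])
def sl(w,l0,l1): return np.array([[0,0,.03]+XU*i*w/2+np.array([0,j*w/2,0])+AX*l for i in(-1,1) for j in(-1,1) for l in(l0,l1)])
BLK=[box(.075,.045,0,.024)];NEST=[box(.112,.082,0,.014)]
HP=[box(.13,.07,0,.01),sl(.035,-.005,.055),sl(.024,0,.165)]
E
python3 - <<'E'
from h import *
for c in I: robot.read_camera(c)
b0=back("top",(366,201),.012); n0=back("top",(266.5,198),.006);h0=back("top",(190,197),.0)
print(b0,n0,h0)
for nm,parts,p,ys,zc in(("ref_block",BLK,b0,[0,.8,1.6,2.4],.012),("nest",NEST,n0,[1.2,1.6,2],.007)):
    ms={c:near(c,nm,proj(c,[*p[:2],zc])[0]) for c in I}
    ms={c:m for c,m in ms.items() if m is not None}
    print(nm,list(ms),fit(parts,ms,p[:2],ys))
    for c in ms: print(c,fit(parts,{c:ms[c]},p[:2],ys))
ms={}
for c in I:
    a_=near(c,"holder",proj(c,[*h0[:2],.05])[0],60);b_=near(c,"probe",proj(c,[*h0[:2],.1])[0],60)
    print(c,a_ is not None and a_.sum(),b_ is not None and b_.sum())
    if a_ is not None: ms[c]=a_|b_ if b_ is not None else a_
print("holder",fit(HP,ms,h0[:2],[1.2,1.6,2]))
for c in ms: print(c,fit(HP,{c:ms[c]},h0[:2],[1.2,1.6,2]))
for n in("small_bottle","dish","timer"):
    for c in I: print(n,c,[(round(d['score'],2),d['extent']) for d in robot.masks_of(c,n)])
s=robot.get_state();print(R.from_rotvec(s['tcp_rot']).as_matrix().round(3),s['clock'])
E
```

```text
[ 0.59308758 -0.23983869  0.012     ] [0.59574965 0.05481802 0.006     ] [0.59409186 0.28320695 0.        ]
ref_block ['top', 'side'] (array([ 0.59280086, -0.23817689,  0.34360498]), np.float64(1.8321845531463623))
top (array([ 0.59289199, -0.2372887 ,  0.34519351]), np.float64(0.9439252614974976))
side (array([ 0.59294918, -0.24122841,  0.32535805]), np.float64(0.9161215424537659))
nest ['top', 'side'] (array([0.59613466, 0.05792511, 2.91592009]), np.float64(1.8155121803283691))
top (array([0.59406915, 0.06089516, 2.92793814]), np.float64(0.9066416621208191))
side (array([0.596753  , 0.05567987, 2.95155651]), np.float64(0.945716142654419))
top 818 263
side 665 266
holder (array([0.61410146, 0.28185307, 0.15457793]), np.float64(1.2833397388458252))
top (array([0.58230032, 0.27899179, 0.12739013]), np.float64(0.8803355097770691))
side (array([0.61545661, 0.28147391, 0.26745496]), np.float64(0.6855148673057556))
small_bottle top [(0.64, [231.0, 162.5, 242.9, 182.5])]
small_bottle side [(0.74, [304.6, 199.7, 320.4, 226.5]), (0.16, [287.1, 298.3, 326.8, 324.8])]
dish top [(0.7, [233.2, 250.9, 261.8, 282.7])]
dish side [(0.66, [200.6, 224.1, 232.1, 242.8])]
timer top [(0.8, [306.3, 253.9, 335.4, 284.0]), (0.47, [232.3, 251.1, 260.3, 282.7])]
timer side [(0.71, [195.4, 261.9, 231.0, 285.7])]
[[ 0.367 -0.     0.93 ]
 [-0.93  -0.     0.367]
 [ 0.    -1.    -0.   ]] 2.1
```

```bash
python3 - <<'E'
from h import *
im={c:cv2.imread(f"pics/{c}0.png") for c in I}
# holder: base origin + seat offset along x + yaw, using edges in masks
for c in I: robot.read_camera(c)
ms={}
for c in I:
    for n in("holder","probe"):
        m=near(c,n,proj(c,[.59,.28,.06])[0],60)
        if m is not None: ms[c,n]=m.astype(np.float32)
PR=lambda w:[sl(.024,0,.165)]
def parts(p):
    s=[np.array(P)+[p[3],0,0] for P in HP[1:]]
    b=[HP[0]]
    return place(b+s[:1],p[:3]),place(s[1:],p[:3])
def f(p):
    v=0
    for c in I:
        h,q=parts(p);H=sil(c,h+q)
        u=np.maximum(ms.get((c,"holder"),0),ms.get((c,"probe"),0))
        v-=iou(H,u)
    return v
best=None
for off in(.0,.03):
  for y in (0,.12):
    q=np.array([.59,.28,y,off]);sx=np.vstack([q,*(q+d for d in np.diag([.01,.01,.15,.015]))])
    r=minimize(f,q,method='Nelder-Mead',options=dict(initial_simplex=sx,xatol=1e-4,fatol=1e-4))
    print(off,y,r.x.round(4),r.fun)
    if best is None or r.fun<best.fun:best=r
h,q=parts(best.x)
print("seat", place([np.array([[best.x[3],0,.03]])],best.x[:3])[0], "handle",place([np.array([[best.x[3],0,.03]])+AX*.125],best.x[:3])[0])
obj=place(BLK,[.5929,-.2385,.344])+place(NEST,[.596,.0575,-.22])+place([box(.079,.049,.006,.014)],[.596,.0575,-.22])+h+q
E=[(i,j) for i in range(8) for j in range(i) if bin(i^j).count('1')==1]
out=[]
for c,(x0,y0,x1,y1),s in(("top",(160,150,400,240),3),("side",(240,140,350,340),3)):
    g=cv2.resize(im[c][y0:y1,x0:x1],None,fx=s,fy=s,interpolation=cv2.INTER_CUBIC)
    for k,P in enumerate(obj):
        u=((proj(c,P)-[x0,y0]+.5)*s*8).astype(int)
        for i,j in E: cv2.line(g,tuple(map(int,u[i])),tuple(map(int,u[j])),[(0,0,255),(0,255,0),(255,255,0),(255,0,255),(0,255,255),(255,0,0)][k],1,cv2.LINE_AA,3)
    out.append(g)
h_=max(o.shape[0] for o in out)
cv2.imwrite("pics/o1.png",out[0]);cv2.imwrite("pics/o2.png",out[1])
E
```

```text
0.0 0 [0.5831 0.2777 0.1548 0.0343] -1.5580859184265137
0.0 0.12 [0.5833 0.2774 0.1594 0.0346] -1.5533630847930908
0.03 0 [0.5829 0.2775 0.1607 0.0352] -1.5522656440734863
0.03 0.12 [0.5829 0.2772 0.1526 0.0342] -1.5533565282821655
seat [[0.61698498 0.28297727 0.03      ]] handle [[0.54614501 0.27192436 0.13239401]]
```

View pics/o1.png

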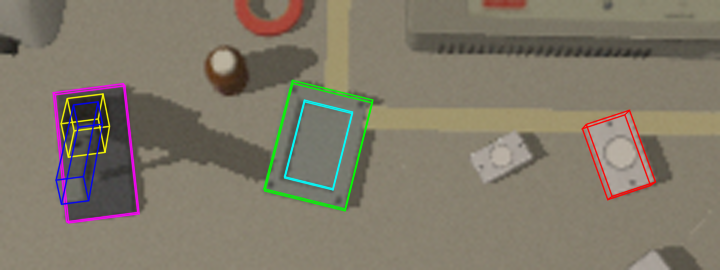

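View pics/o2.png

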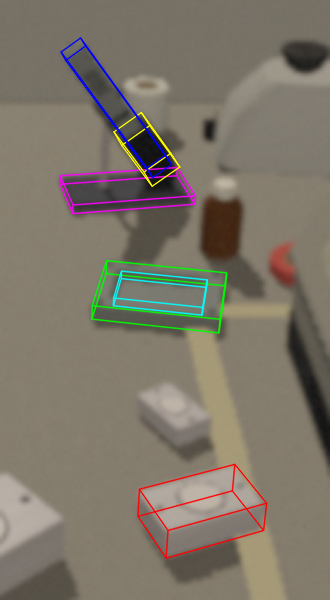

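The overlays agree with both images. Now I move over the middle block.

```bash
R='{"claw":100,"slide":[0,0,0],"turn":0}'
python3 -m jog '[{"claw":100,"slide":[-0.0175,0,0.0387],"turn":0.032},{"claw":100,"slide":[-0.0175,0,0.0387],"turn":0},{"claw":100,"slide":[-0.0175,0,0.0387],"turn":0},{"claw":100,"slide":[-0.0175,0,0.0387],"turn":0},{"claw":100,"slide":[-0.0175,0,0.0387],"turn":0}]' 40
python3 -m jog '[{"claw":100,"slide":[-0.0175,0,0.0387],"turn":0},{"claw":100,"slide":[-0.0175,0,0.0387],"turn":0},{"claw":100,"slide":[-0.0175,0,0.0387],"turn":0},{"claw":100,"slide":[-0.0175,0,0.0387],"turn":0},{"claw":100,"slide":[-0.0175,0,0.0387],"turn":0}]'
python3 -m jog '[{"claw":100,"slide":[-0.0175,0,0.0387],"turn":0},{"claw":100,"slide":[-0.0175,0,0.0387],"turn":0},{"claw":100,"slide":[0,0,0],"turn":0},{"claw":100,"slide":[0,0,0],"turn":0},{"claw":100,"slide":[0,0,0],"turn":0}]'
cat > go.py <<'E'
import sys
from h import *
# usage: go.py x y z yaw_of_tool_x -> slide & turn needed
s=robot.get_state();M=R.from_rotvec(s['tcp_rot']).as_matrix()
y=np.arctan2(M[1,0],M[0,0]);t=np.array(list(map(float,sys.argv[1:4])))
d=float(sys.argv[4])-y;d=(d+np.pi/2)%np.pi-np.pi/2
print("tcp",s['tool_pos'].round(4),"yaw",round(y,4),"slide",(M.T@(t-s['tool_pos'])).round(4),"turn",round(-d,4),"gap",round(s['finger_gap'],4),"F",s['ft_force'].round(2),"t",s['clock'],"q",s['joint_pos'].round(2))
E
python3 go.py .5929 -.2385 .01 1.915
```

```text
clock: 2.9
tool_pos: [0.3914, -0.4548, 0.195]
tcp_rot: [-1.353, 0.952, -0.953]
ft_force: [0.9, -1.0, -0.3]
finger_gap: 0.0854
clock: 3.4
tool_pos: [0.5441, -0.3072, 0.195]
tcp_rot: [-1.352, 0.952, -0.953]
ft_force: [0.2, -0.6, 0.1]
finger_gap: 0.0857
clock: 3.9
tool_pos: [0.603, -0.251, 0.1947]
tcp_rot: [-1.353, 0.954, -0.954]
ft_force: [-0.9, -0.8, -0.6]
finger_gap: 0.0858
tcp [ 0.603  -0.251   0.1947] yaw -1.2288 slide [-0.0153  0.1847 -0.0051] turn -0.0022 gap 0.0858 F [-0.85 -0.79 -0.63] t 3.9 q [ 0.4   0.55 -0.11  1.52  0.06  1.08 -0.95]
```

```bash
python3 -m jog '[{"claw":100,"slide":[-0.0153,0.02,-0.0051],"turn":0},{"claw":100,"slide":[0,0.04,0],"turn":0},{"claw":100,"slide":[0,0.03,0],"turn":0},{"claw":100,"slide":[0,0.03,0],"turn":0},{"claw":100,"slide":[0,0,0],"turn":0}]'
python3 go.py .5929 -.2385 .01 1.915
python3 - <<'E'
from h import *
g=[]
for c,(x0,y0,x1,y1) in(("top",(320,160,450,280)),("side",(220,200,350,340))):
    g.append(cv2.resize(robot.read_camera(c)[y0:y1,x0:x1],(390,400),interpolation=cv2.INTER_CUBIC))
cv2.imwrite("pics/a.png",np.hstack(g))
E
```

```text
clock: 4.4
tool_pos: [0.5896, -0.2375, 0.0709]
tcp_rot: [-1.355, 0.961, -0.948]
ft_force: [-0.2, 0.8, -0.3]
finger_gap: 0.0855
tcp [ 0.5896 -0.2375  0.0709] yaw -1.2294 slide [0.0023 0.0608 0.0032] turn -0.0028 gap 0.0855 F [-0.23  0.77 -0.29] t 4.4 q [ 0.38  0.66 -0.1   1.65  0.09  0.84 -0.99]
```

View pics/a.png

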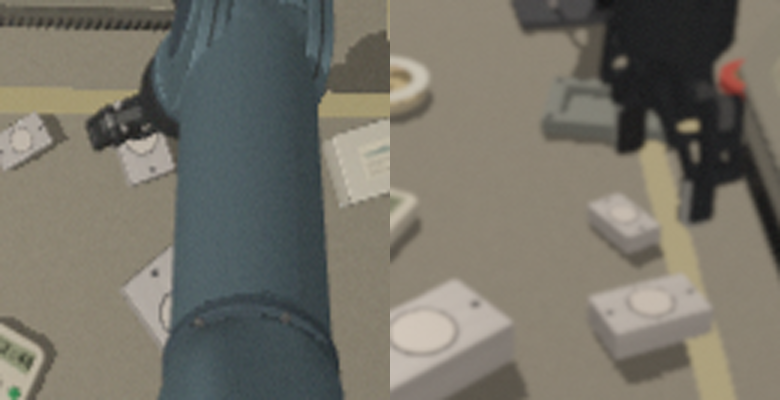

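Side view: the fingertips are around full-image (311,264), above the block. I check that against the projection, then descend.

```bash
python3 -c "
from h import *
s=robot.get_state();M=R.from_rotvec(s['tcp_rot']).as_matrix()
for k in(-.043,.043): print(proj('side',s['tool_pos']+M[:,0]*k))"
python3 -m jog '[{"claw":100,"slide":[0.0023,0.02,0.0032],"turn":0},{"claw":100,"slide":[0,0.02,0],"turn":0},{"claw":100,"slide":[0,0.012,0],"turn":0},{"claw":100,"slide":[0,0.0087,0],"turn":0},{"claw":100,"slide":[0,0,0],"turn":0}]'
python3 go.py .5929 -.2385 .01 1.915
```

```text
[[299.23546378 272.73302103]]
[[319.11342486 297.32623848]]
clock: 5.0
tool_pos: [0.5976, -0.238, 0.014]
tcp_rot: [-1.353, 0.953, -0.952]
ft_force: [0.2, 0.7, -0.1]
finger_gap: 0.0855
tcp [ 0.5976 -0.238   0.014 ] yaw -1.2273 slide [-0.0011  0.004  -0.0046] turn -0.0007 gap 0.0855 F [ 0.18  0.67 -0.12] t 5.0 q [ 0.38  0.75 -0.1   1.66  0.1   0.74 -1.  ]
```

```bash
python3 - <<'E'
from h import *
im=robot.read_camera("side")
s=robot.get_state();M=R.from_rotvec(s['tcp_rot']).as_matrix();print(s['tool_pos'])
x0,y0,f=250,200,6
g=cv2.resize(im[y0:y0+130,x0:x0+110],None,fx=f,fy=f,interpolation=cv2.INTER_CUBIC)
for k in(-.043,0,.043):
    for b,col in((0,(0,0,255)),(.013,(0,255,0))):
        u=(proj('side',s['tool_pos']+M[:,0]*k-M[:,1]*b)[0]-[x0,y0]+.5)*f;cv2.circle(g,tuple(int(v) for v in u),4,col,-1)
cv2.imwrite("pics/b.png",g[:600])
E
```

```text
[ 0.59807504 -0.23806815  0.0146229 ]
```

View pics/b.png

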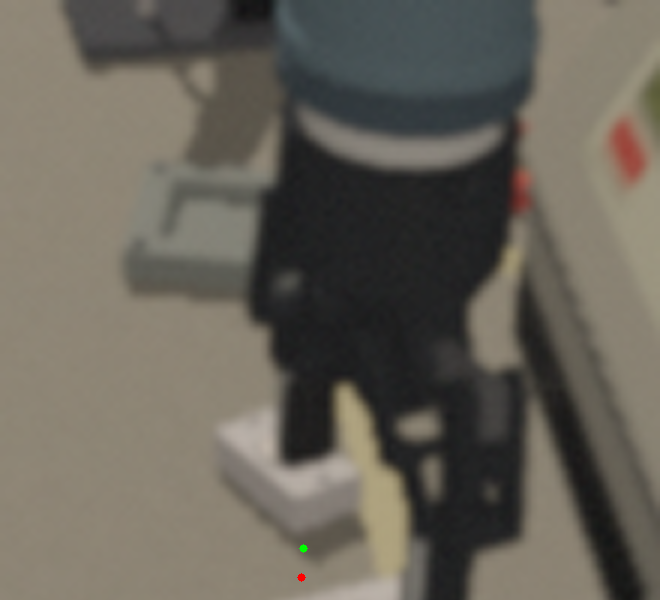

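```bash
python3 - <<'E'
from h import *
im=robot.read_camera("side")
s=robot.get_state();M=R.from_rotvec(s['tcp_rot']).as_matrix();print(s['tool_pos'],M.round(3))
x0,y0,f=260,230,6
g=cv2.resize(im[y0:y0+100,x0:x0+100],None,fx=f,fy=f,interpolation=cv2.INTER_CUBIC)
for k in(-.043,0,.043):
    for b,col in((0,(0,0,255)),(.013,(0,255,0)),(.05,(255,0,0))):
        u=(proj('side',s['tool_pos']+M[:,0]*k-M[:,1]*b)[0]-[x0,y0]+.5)*f;cv2.circle(g,tuple(int(v) for v in u),4,col,-1)
P=place(BLK,[.5929,-.2385,.344])[0]
for p in proj('side',P): cv2.circle(g,tuple(int(v) for v in (p-[x0,y0]+.5)*f),3,(255,0,255),-1)
cv2.imwrite("pics/b2.png",g)
E
```

```text
[ 0.59849281 -0.23812842  0.0150028 ] [[ 0.337  0.001  0.942]
 [-0.942 -0.     0.337]
 [ 0.001 -1.     0.001]]
```

View pics/b2.png

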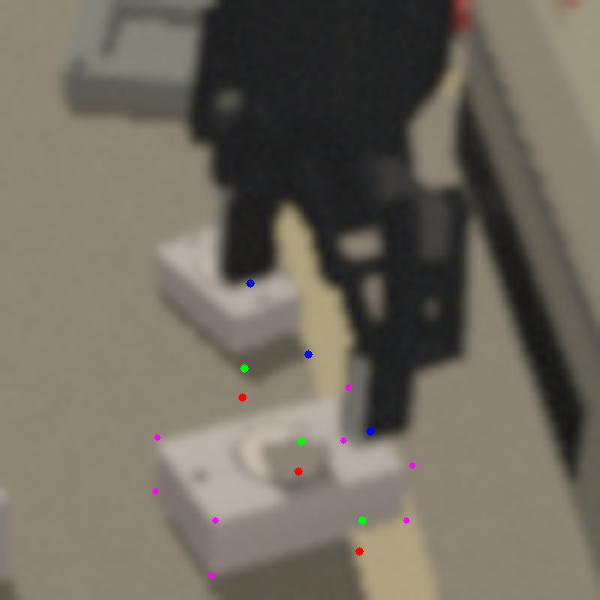

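Commands accumulate from the commanded pose, so I re-center the x overshoot. The side picture shows the tips about 50 mm above the reported TCP. A closing test at low force will show which is right.

```bash
python3 -m jog '[{"claw":100,"slide":[-0.0019,0.003,-0.0052],"turn":0},{"claw":100,"slide":[0,0,0],"turn":0},{"claw":30,"slide":[0,0,0],"turn":0},{"claw":30,"slide":[0,0,0],"turn":0},{"claw":30,"slide":[0,0,0],"turn":0}]' 20
python3 -m jog '[{"claw":30,"slide":[0,0,0],"turn":0},{"claw":30,"slide":[0,0,0],"turn":0},{"claw":30,"slide":[0,0,0],"turn":0},{"claw":30,"slide":[0,0,0],"turn":0}]'
python3 go.py .5929 -.2385 .01 1.915
```

```text
clock: 5.6
tool_pos: [0.5925, -0.2377, 0.0113]
tcp_rot: [-1.352, 0.952, -0.952]
ft_force: [0.0, -0.2, -0.1]
finger_gap: 0.0438
clock: 6.0
tool_pos: [0.5923, -0.2378, 0.0111]
tcp_rot: [-1.353, 0.952, -0.952]
ft_force: [0.1, -0.2, -0.4]
finger_gap: 0.0259
tcp [ 0.5923 -0.2378  0.0111] yaw -1.227 slide [0.0009 0.0011 0.0003] turn -0.0004 gap 0.0259 F [ 0.08 -0.18 -0.43] t 6.0 q [ 0.38  0.75 -0.1   1.67  0.1   0.73 -0.99]
```

The jaws closed to 26 mm with nothing between them, so the picture is right and the tips stand about 40–50 mm above the reported TCP. I open, descend 30 mm and look.

```bash
python3 -m jog '[{"claw":100,"slide":[0,0,0],"turn":0},{"claw":100,"slide":[0,0,0],"turn":0},{"claw":100,"slide":[0,0,0],"turn":0},{"claw":100,"slide":[0,0,0],"turn":0},{"claw":100,"slide":[0,0,0],"turn":0}]' 20
python3 -m jog '[{"claw":100,"slide":[0,0,0],"turn":0},{"claw":100,"slide":[0,0.01,0],"turn":0},{"claw":100,"slide":[0,0.01,0],"turn":0},{"claw":100,"slide":[0,0.01,0],"turn":0},{"claw":100,"slide":[0,0,0],"turn":0}]'
python3 - <<'E'
from h import *
im=robot.read_camera("side")
s=robot.get_state();M=R.from_rotvec(s['tcp_rot']).as_matrix();print(s['tool_pos'],s['ft_force'],s['finger_gap'])
x0,y0,f=260,230,6
g=cv2.resize(im[y0:y0+100,x0:x0+100],None,fx=f,fy=f,interpolation=cv2.INTER_CUBIC)
for k in(-.043,0,.043):
    for b,col in((0,(0,0,255)),(.013,(0,255,0)),(.05,(255,0,0))):
        u=(proj('side',s['tool_pos']+M[:,0]*k-M[:,1]*b)[0]-[x0,y0]+.5)*f;cv2.circle(g,tuple(int(v) for v in u),4,col,-1)
cv2.imwrite("pics/b3.png",g)
E
```

```text
clock: 6.5
tool_pos: [0.5923, -0.2378, 0.0111]
tcp_rot: [-1.353, 0.952, -0.952]
ft_force: [0.3, 0.1, 1.0]
finger_gap: 0.0855
clock: 7.0
tool_pos: [0.5906, -0.2371, -0.0212]
tcp_rot: [-1.354, 0.955, -0.949]
ft_force: [-0.8, 0.1, 0.5]
finger_gap: 0.0852
[ 0.5912659  -0.23733296 -0.02031937] [ 0.13624927 -0.35929871 -0.44895226] 0.08490909799250697
```

View pics/b3.png

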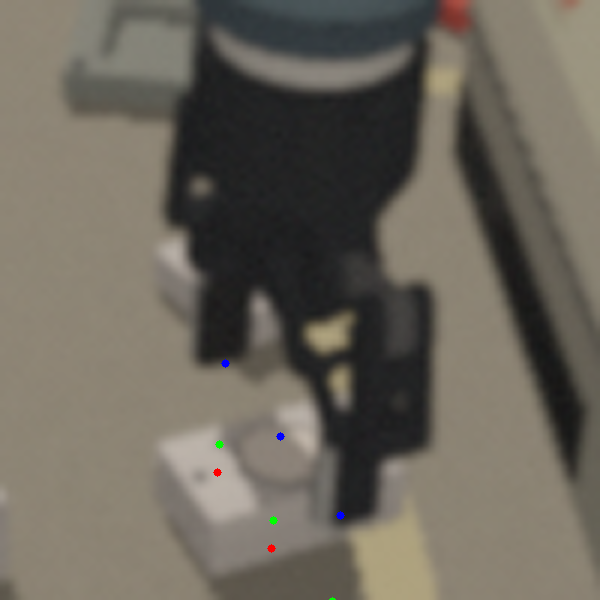

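The tips sit 50 mm above the reported TCP when open, so about 37 mm when shut, and they match horizontally. I lower 13 mm and grip.

```bash
python3 -m jog '[{"claw":100,"slide":[0,0.007,0],"turn":0},{"claw":100,"slide":[0,0.006,0],"turn":0},{"claw":100,"slide":[0,0,0],"turn":0},{"claw":40,"slide":[0,0,0],"turn":0},{"claw":40,"slide":[0,0,0],"turn":0}]' 40
python3 go.py .5929 -.2385 -.033 1.915
python3 -m jog '[{"claw":40,"slide":[0,0,0],"turn":0},{"claw":40,"slide":[0,0,0],"turn":0},{"claw":40,"slide":[0,0,0],"turn":0},{"claw":40,"slide":[0,0,0],"turn":0}]' 40
python3 go.py .5929 -.2385 -.033 1.915
```

```text
clock: 7.55
tool_pos: [0.5925, -0.2379, -0.0317]
tcp_rot: [-1.352, 0.952, -0.953]
ft_force: [0.9, -0.1, 0.2]
finger_gap: 0.0593
tcp [ 0.5925 -0.2379 -0.0317] yaw -1.2269 slide [0.0007 0.0013 0.0001] turn -0.0003 gap 0.0593 F [ 0.85 -0.12  0.18] t 7.55 q [ 0.37  0.81 -0.09  1.67  0.11  0.66 -1.  ]
clock: 7.95
tool_pos: [0.5929, -0.2381, -0.0313]
tcp_rot: [-1.352, 0.951, -0.953]
ft_force: [-0.3, 0.4, 5.2]
finger_gap: 0.0441
tcp [ 0.5929 -0.2381 -0.0313] yaw -1.2271 slide [ 0.0004  0.0017 -0.0001] turn -0.0005 gap 0.0441 F [-0.28  0.36  5.2 ] t 7.95 q [ 0.37  0.81 -0.09  1.67  0.11  0.66 -1.  ]
```

An upward force of 5 N means the tips touched the bench as they swung forward. I regrip 10 mm higher, so the tips clear the nest rim.

```bash
python3 -m jog '[{"claw":70,"slide":[0,0,0],"turn":0},{"claw":70,"slide":[0,0,0],"turn":0},{"claw":70,"slide":[0,-0.01,0],"turn":0},{"claw":70,"slide":[0,0,0],"turn":0},{"claw":40,"slide":[0,0,0],"turn":0}]' 40
python3 go.py .5929 -.2385 -.023 1.915
python3 -m jog '[{"claw":40,"slide":[0,0,0],"turn":0},{"claw":40,"slide":[0,0,0],"turn":0},{"claw":40,"slide":[0,0,0],"turn":0},{"claw":40,"slide":[0,0,0],"turn":0}]' 40
python3 go.py .5929 -.2385 -.023 1.915
python3 -m jog '[{"claw":40,"slide":[0,-0.01,0],"turn":0},{"claw":40,"slide":[0,-0.03,0],"turn":0},{"claw":40,"slide":[0,-0.04,0],"turn":0},{"claw":40,"slide":[0,-0.02,0],"turn":0},{"claw":40,"slide":[0,0,0],"turn":0}]' 50
python3 -m jog '[{"claw":40,"slide":[0,0,0],"turn":0},{"claw":40,"slide":[0,0,0],"turn":0},{"claw":40,"slide":[0,0,0],"turn":0},{"claw":40,"slide":[0,0,0],"turn":0}]' 50
python3 go.py .596 .0575 .074 1.351
```

```text
clock: 8.45
tool_pos: [0.5927, -0.2379, -0.0214]
tcp_rot: [-1.352, 0.952, -0.953]
ft_force: [-0.0, -0.7, 0.1]
finger_gap: 0.0467
tcp [ 0.5927 -0.2379 -0.0214] yaw -1.227 slide [ 0.0006  0.0016 -0.    ] turn -0.0004 gap 0.0467 F [-0.03 -0.67  0.08] t 8.45 q [ 0.38  0.8  -0.09  1.67  0.11  0.67 -1.  ]
clock: 8.85
tool_pos: [0.5927, -0.238, -0.0212]
tcp_rot: [-1.352, 0.952, -0.953]
ft_force: [-1.4, 0.5, 5.9]
finger_gap: 0.0433
tcp [ 0.5927 -0.238  -0.0212] yaw -1.227 slide [ 0.0006  0.0018 -0.    ] turn -0.0004 gap 0.0433 F [-1.36  0.45  5.94] t 8.85 q [ 0.38  0.8  -0.09  1.67  0.11  0.67 -1.  ]
clock: 9.35
tool_pos: [0.5947, -0.2386, 0.0818]
tcp_rot: [-1.351, 0.947, -0.957]
ft_force: [0.5, -0.2, -2.2]
finger_gap: 0.0432
clock: 9.75
tool_pos: [0.5915, -0.2375, 0.0769]
tcp_rot: [-1.353, 0.954, -0.951]
ft_force: [0.8, 0.1, -1.9]
finger_gap: 0.0432
tcp [ 0.5915 -0.2375  0.0769] yaw -1.2269 slide [-0.2762  0.0031  0.1037] turn 0.5637 gap 0.0432 F [ 0.77  0.12 -1.92] t 9.75 q [ 0.39  0.66 -0.11  1.65  0.09  0.84 -0.98]
```

Lifted: 1.9 N of weight matches 0.16 kg. Now to the nest.

```bash
python3 -m jog '[{"claw":40,"slide":[-0.02,0,0.0075],"turn":0},{"claw":40,"slide":[-0.043,0,0.0162],"turn":0},{"claw":40,"slide":[-0.043,0,0.0162],"turn":0},{"claw":40,"slide":[-0.043,0,0.0162],"turn":0},{"claw":40,"slide":[-0.043,0,0.0162],"turn":0}]'
python3 -m jog '[{"claw":40,"slide":[-0.043,0,0.0162],"turn":0},{"claw":40,"slide":[-0.0412,0,0.0152],"turn":0},{"claw":40,"slide":[0,0,0],"turn":0.1409},{"claw":40,"slide":[0,0,0],"turn":0.1409},{"claw":40,"slide":[0,0,0],"turn":0.1409}]'
python3 -m jog '[{"claw":40,"slide":[0,0,0],"turn":0.141},{"claw":40,"slide":[0,0,0],"turn":0},{"claw":40,"slide":[0,0,0],"turn":0},{"claw":40,"slide":[0,0,0],"turn":0},{"claw":40,"slide":[0,0,0],"turn":0}]'
python3 -m jog '[{"claw":40,"slide":[0,0,0],"turn":0},{"claw":40,"slide":[0,0,0],"turn":0},{"claw":40,"slide":[0,0,0],"turn":0}]'
python3 go.py .596 .0575 -.015 1.351
python3 - <<'E'
from h import *
for c in I: robot.read_camera(c)
s=robot.get_state();tz=s['tool_pos'][2]
for n in("nest_pocket","block_center","nest"):
    for c in I:
        z={"nest_pocket":.006,"block_center":tz+.0212+.012,"nest":0}[n]
        print(n,c,[(round(d['score'],2),back(c,d['position'],z).round(4).tolist()) for d in robot.spot_point(c,n)])
# mask-fit of the held block and of the nest in the free top view
m=near("side","nest",proj("side",[.596,.0575,.007])[0]);mt=near("top","nest",proj("top",[.596,.0575,.007])[0],40)
ms={}
for c in I:
    k=near(c,"ref_block",proj(c,[*s['tool_pos'][:2],tz+.033])[0])
    if k is not None:
        ms[c]=k;B=[box(.075,.045,tz+.0212,tz+.0452)];print(c,k.sum(),fit(B,{c:k},s['tool_pos'][:2],[-.22]))
im=np.hstack([cv2.resize(robot.read_camera(c)[y0:y0+100,x0:x0+100],None,fx=4,fy=4,interpolation=cv2.INTER_CUBIC) for c,x0,y0 in(("top",215,150),("side",245,160))])
cv2.imwrite("pics/n.png",im)
E
```

```text
clock: 10.25
tool_pos: [0.5953, -0.0309, 0.0777]
tcp_rot: [-1.353, 0.953, -0.952]
ft_force: [0.9, 1.4, -1.9]
finger_gap: 0.0432
clock: 10.75
tool_pos: [0.5965, 0.0577, 0.0775]
tcp_rot: [-1.169, 1.271, -1.27]
ft_force: [-0.2, -0.7, -1.6]
finger_gap: 0.0437
clock: 11.25
tool_pos: [0.5968, 0.0571, 0.078]
tcp_rot: [-1.098, 1.368, -1.368]
ft_force: [0.1, -0.8, -1.7]
finger_gap: 0.0431
clock: 11.55
tool_pos: [0.5969, 0.0572, 0.0781]
tcp_rot: [-1.097, 1.369, -1.369]
ft_force: [0.1, 0.3, -1.8]
finger_gap: 0.043
tcp [0.5969 0.0572 0.0781] yaw -1.7905 slide [-0.0001  0.0931 -0.0009] turn 0.0001 gap 0.043 F [ 0.07  0.28 -1.84] t 11.55 q [-0.18  0.6   0.02  1.76 -0.01  0.78 -1.95]
nest_pocket top [(0.53, [0.5651, 0.295, 0.006])]
nest_pocket side [(0.63, [0.599, 0.0484, 0.006])]
block_center top [(0.87, [0.4345, -0.2608, 0.1113]), (0.69, [0.5731, -0.1173, 0.1113]), (0.42, [0.603, 0.2651, 0.1113])]
block_center side [(0.86, [0.5618, -0.2636, 0.1113]), (0.73, [0.6123, 0.0626, 0.1113]), (0.58, [0.4436, -0.3852, 0.1113]), (0.39, [0.572, -0.1106, 0.1113])]
nest top []
nest side [(0.62, [0.5944, 0.0631, 0.0]), (0.26, [0.6299, 0.2885, 0.0])]
side 374 (array([ 0.59700988,  0.05576717, -0.21478208]), np.float64(0.7502561211585999))
```

View pics/n.png

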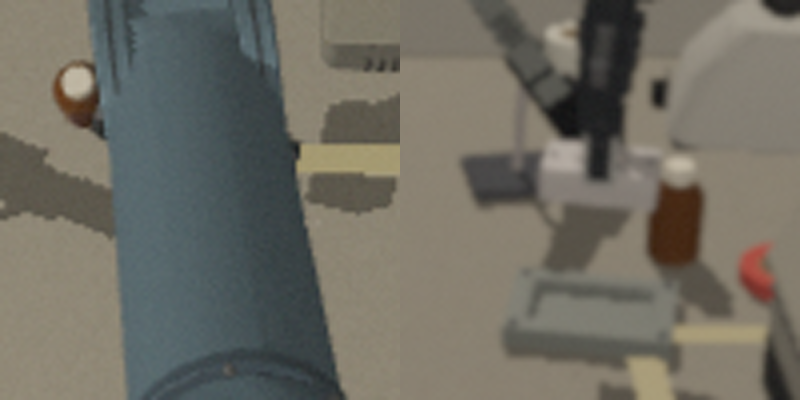

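The block is held level and square over the nest, and the side fit agrees with the TCP. I descend to just above the mouth, then go gently.

```bash
python3 -m jog '[{"claw":40,"slide":[0,0.02,0],"turn":0},{"claw":40,"slide":[0,0.03,0],"turn":0},{"claw":40,"slide":[0,0.02,0],"turn":0},{"claw":40,"slide":[0,0.008,0],"turn":0},{"claw":40,"slide":[0,0,0],"turn":0}]'
python3 -m jog '[{"claw":40,"slide":[0,0,0],"turn":0},{"claw":40,"slide":[0,0,0],"turn":0},{"claw":40,"slide":[0,0.003,0],"turn":0},{"claw":40,"slide":[0,0.003,0],"turn":0},{"claw":40,"slide":[0,0,0],"turn":0}]'
python3 go.py .596 .0575 -.015 1.351
python3 -m jog '[{"claw":40,"slide":[0,0.002,0],"turn":0},{"claw":40,"slide":[0,0,0],"turn":0},{"claw":40,"slide":[0,0.002,0],"turn":0},{"claw":40,"slide":[0,0,0],"turn":0}]'
python3 go.py .596 .0575 -.015 1.351
```

```text
clock: 12.75
tool_pos: [0.596, 0.0571, -0.0008]
tcp_rot: [-1.099, 1.37, -1.369]
ft_force: [0.1, -0.1, -2.2]
finger_gap: 0.0435
clock: 13.25
tool_pos: [0.5966, 0.0572, -0.0062]
tcp_rot: [-1.098, 1.37, -1.369]
ft_force: [-0.1, -0.2, -1.5]
finger_gap: 0.0432
tcp [ 0.5966  0.0572 -0.0062] yaw -1.7906 slide [-0.0002  0.0088 -0.0006] turn -0.0 gap 0.0432 F [-0.14 -0.2  -1.48] t 13.25 q [-0.18  0.73  0.01  1.79 -0.01  0.63 -1.95]
clock: 13.65
tool_pos: [0.5966, 0.0572, -0.0102]
tcp_rot: [-1.097, 1.37, -1.369]
ft_force: [1.1, 0.2, -0.8]
finger_gap: 0.0431
tcp [ 0.5966  0.0572 -0.0102] yaw -1.7907 slide [-0.0002  0.0048 -0.0007] turn -0.0001 gap 0.0431 F [ 1.09  0.23 -0.83] t 13.65 q [-0.18  0.73  0.01  1.79 -0.01  0.62 -1.95]
```

```bash
python3 -m jog '[{"claw":40,"slide":[0,0.002,0],"turn":0},{"claw":40,"slide":[0,0,0],"turn":0},{"claw":40,"slide":[0,0.001,0],"turn":0},{"claw":40,"slide":[0,0,0],"turn":0}]'
python3 go.py .596 .0575 -.015 1.351
python3 -m jog '[{"claw":40,"slide":[0,0.001,0],"turn":0},{"claw":40,"slide":[0,0,0],"turn":0},{"claw":40,"slide":[0,0.001,0],"turn":0},{"claw":40,"slide":[0,0,0],"turn":0}]'
python3 go.py .596 .0575 -.015 1.351
```

```text
clock: 14.05
tool_pos: [0.5967, 0.0572, -0.0131]
tcp_rot: [-1.097, 1.369, -1.369]
ft_force: [-0.2, 0.2, -1.2]
finger_gap: 0.0435
tcp [ 0.5967  0.0572 -0.0131] yaw -1.7906 slide [-0.0001  0.0019 -0.0008] turn -0.0 gap 0.0435 F [-0.19  0.21 -1.2 ] t 14.05 q [-0.18  0.74  0.01  1.79 -0.01  0.62 -1.95]
clock: 14.45
tool_pos: [0.5967, 0.0572, -0.015]
tcp_rot: [-1.097, 1.369, -1.369]
ft_force: [-0.3, 1.1, -1.3]
finger_gap: 0.0433
tcp [ 0.5967  0.0572 -0.015 ] yaw -1.7907 slide [-0.0001 -0.     -0.0008] turn -0.0001 gap 0.0433 F [-0.28  1.11 -1.3 ] t 14.45 q [-0.18  0.74  0.01  1.79 -0.01  0.62 -1.95]
```

```bash
python3 -m jog '[{"claw":40,"slide":[0,0.001,0],"turn":0},{"claw":40,"slide":[0,0,0],"turn":0},{"claw":40,"slide":[0,0.001,0],"turn":0},{"claw":40,"slide":[0,0,0],"turn":0}]'
python3 go.py .596 .0575 -.015 1.351
```

```text
clock: 14.85
tool_pos: [0.5968, 0.0572, -0.0152]
tcp_rot: [-1.097, 1.37, -1.369]
ft_force: [-6.3, 0.3, 16.0]
finger_gap: 0.0436
tcp [ 0.5968  0.0572 -0.0152] yaw -1.7908 slide [-0.0001 -0.0002 -0.0009] turn -0.0002 gap 0.0436 F [-6.35  0.31 15.95] t 14.85 q [-0.18  0.74  0.01  1.79 -0.01  0.62 -1.95]
```

Floor contact came at exactly the predicted height (−0.0152). I release and lift.

```bash
python3 -m jog '[{"claw":62,"slide":[0,-0.0015,0],"turn":0},{"claw":62,"slide":[0,0,0],"turn":0},{"claw":70,"slide":[0,0,0],"turn":0},{"claw":75,"slide":[0,0,0],"turn":0},{"claw":75,"slide":[0,0,0],"turn":0}]' 20
python3 -m jog '[{"claw":75,"slide":[0,-0.01,0],"turn":0},{"claw":75,"slide":[0,-0.03,0],"turn":0},{"claw":75,"slide":[0,-0.05,0],"turn":0},{"claw":75,"slide":[0,-0.05,0],"turn":0},{"claw":75,"slide":[0,-0.05,0],"turn":0}]'
python3 -m jog '[{"claw":75,"slide":[0,0,0],"turn":-0.15},{"claw":75,"slide":[0,0,0],"turn":-0.15},{"claw":75,"slide":[0,0,0],"turn":-0.075},{"claw":75,"slide":[0,0,0],"turn":0},{"claw":75,"slide":[0,0,0],"turn":0}]'
python3 - <<'E'
from h import *
for c in I: robot.read_camera(c)
for zz in(.006,):
  B=[box(.075,.045,zz,zz+.024)]
  for c in I:
    k=near(c,"ref_block",proj(c,[.597,.0572,.018])[0])
    if k is not None: print(c,k.sum(),fit(B,{c:k},(.597,.057),[-.22]))
ims={c:robot.read_camera(c) for c in I}
m=near("side","probe",proj("side",[.56,.275,.11])[0],60)
# probe line fit with the seat model, probe only
H=.5831,.2777,.1548,.0343
def f(p):
    P=place([sl(.024,0.03,.165)+[.0343,0,0]],[p[0],p[1],H[2]])
    return -iou(sil("side",P),m.astype(np.float32))
if m is not None: print(m.sum(),f(H[:2]))
g=np.hstack([cv2.resize(ims[c][y0:y0+w,x0:x0+w],(400,400),interpolation=cv2.INTER_CUBIC) for c,x0,y0,w in(("top",150,120,150),("side",240,130,130))])
cv2.imwrite("pics/r.png",g)
a=H;h=place([np.array([[.0343,0,.03]])+AX*.132],a[:3])[0][0];print(h)
E
python3 go.py .546 .272 .13 1.726
```

```text
clock: 15.35
tool_pos: [0.5967, 0.0572, -0.0156]
tcp_rot: [-1.097, 1.369, -1.369]
ft_force: [-0.5, 0.3, 0.4]
finger_gap: 0.0641
clock: 15.85
tool_pos: [0.5965, 0.0571, 0.1773]
tcp_rot: [-1.097, 1.369, -1.369]
ft_force: [0.6, 0.5, -0.3]
finger_gap: 0.0644
clock: 16.35
tool_pos: [0.5968, 0.0571, 0.1749]
tcp_rot: [-1.277, 1.096, -1.096]
ft_force: [-0.6, -0.2, -0.6]
finger_gap: 0.0639
side 410 (array([ 0.59690066,  0.06019875, -0.27899724]), np.float64(0.8500653505325317))
301 -0.7360838
[0.5421831  0.27131498 0.13812807]
tcp [0.5968 0.0572 0.1745] yaw -1.416 slide [-0.22    0.0445 -0.0171] turn -0.0004 gap 0.0639 F [-0.6   0.64 -0.12] t 16.7 q [-0.13  0.47 -0.06  1.69  0.03  0.98 -1.61]
```

View pics/r.png

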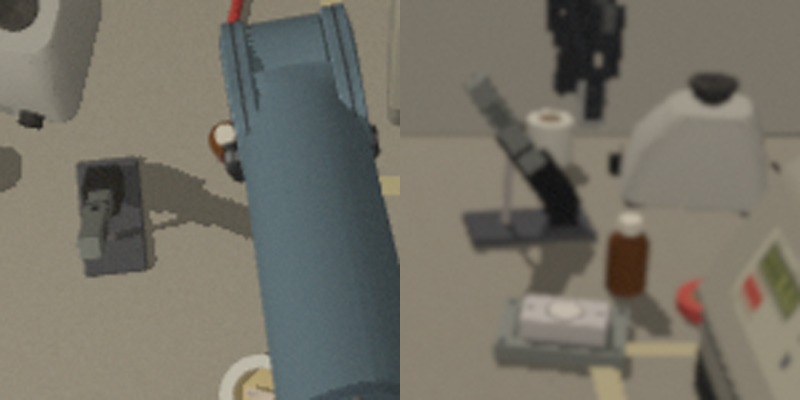

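The block sits flat in the nest. Next I go over the probe handle.

```bash
python3 -m jog '[{"claw":75,"slide":[-0.044,0,-0.004],"turn":0},{"claw":75,"slide":[-0.044,0,-0.004],"turn":0},{"claw":75,"slide":[-0.044,0,-0.004],"turn":0},{"claw":75,"slide":[-0.044,0,-0.004],"turn":0},{"claw":75,"slide":[-0.044,0,-0.004],"turn":0}]' 20
python3 -m jog '[{"claw":75,"slide":[0,0,0],"turn":0},{"claw":75,"slide":[0,0,0],"turn":0},{"claw":75,"slide":[0,0.03,0],"turn":0},{"claw":75,"slide":[0,0.015,0],"turn":0},{"claw":75,"slide":[0,0,0],"turn":0}]'
python3 -m jog '[{"claw":75,"slide":[0,0,0],"turn":0},{"claw":75,"slide":[0,0,0],"turn":0},{"claw":75,"slide":[0,0,0],"turn":0}]'
python3 go.py .5433 .2715 .08 1.726
python3 - <<'E'
from h import *
s=robot.get_state();M=R.from_rotvec(s['tcp_rot']).as_matrix();g=[]
for c,x0,y0,w in(("top",150,150,80),("side",240,100,80)):
    f=5;a=cv2.resize(robot.read_camera(c)[y0:y0+w,x0:x0+w],None,fx=f,fy=f,interpolation=cv2.INTER_CUBIC)
    for k in(-.032,.032):
        u=(proj(c,s['tool_pos']+M[:,0]*k-M[:,1]*.046)[0]-[x0,y0]+.5)*f;cv2.circle(a,tuple(int(v) for v in u),3,(255,0,0),-1)
    u=(proj(c,[.5433,.2715,.1365])[0]-[x0,y0]+.5)*f;cv2.circle(a,tuple(int(v) for v in u),3,(0,0,255),-1)
    g.append(a)
cv2.imwrite("pics/p.png",np.hstack(g))
E
```

```text
clock: 17.2
tool_pos: [0.5425, 0.2731, 0.1747]
tcp_rot: [-1.278, 1.094, -1.095]
ft_force: [1.6, 0.9, 0.4]
finger_gap: 0.064
clock: 17.7
tool_pos: [0.5417, 0.2689, 0.127]
tcp_rot: [-1.283, 1.098, -1.095]
ft_force: [0.1, 0.5, 0.1]
finger_gap: 0.0643
clock: 18.0
tool_pos: [0.5438, 0.2717, 0.1307]
tcp_rot: [-1.277, 1.094, -1.095]
ft_force: [0.6, 0.9, -0.0]
finger_gap: 0.0641
tcp [0.5438 0.2717 0.1307] yaw -1.416 slide [ 0.0001  0.0506 -0.0006] turn -0.0004 gap 0.0641 F [ 0.6   0.88 -0.01] t 18.0 q [-0.46  0.54 -0.11  1.71  0.07  0.9  -2.01]
```

View pics/p.png

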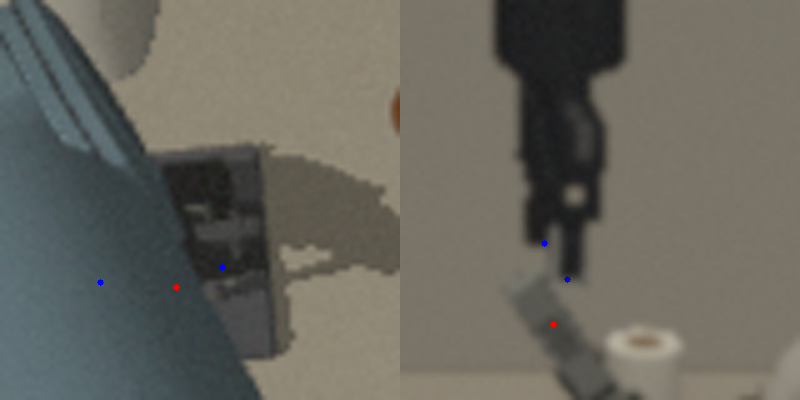

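Tips and probe line up in the side view (tips at about (545,243) and (567,279), the handle point on the barrel). I descend and grip with low force, so the probe can swing about the pads.

```bash
python3 -m jog '[{"claw":75,"slide":[0,0.02,0],"turn":0},{"claw":75,"slide":[0,0.02,0],"turn":0},{"claw":75,"slide":[0,0.01,0],"turn":0},{"claw":75,"slide":[0,0,0],"turn":0},{"claw":75,"slide":[0,0,0],"turn":0}]' 20
python3 -m jog '[{"claw":10,"slide":[0,0,0],"turn":0},{"claw":10,"slide":[0,0,0],"turn":0},{"claw":10,"slide":[0,0,0],"turn":0},{"claw":10,"slide":[0,0,0],"turn":0},{"claw":10,"slide":[0,0,0],"turn":0}]' 20
python3 -m jog '[{"claw":10,"slide":[0,0,0],"turn":0},{"claw":10,"slide":[0,0,0],"turn":0},{"claw":10,"slide":[0,0,0],"turn":0}]' 20
python3 go.py .5433 .2715 .08 1.726
```

```text
clock: 18.6
tool_pos: [0.5435, 0.2717, 0.0802]
tcp_rot: [-1.278, 1.094, -1.094]
ft_force: [-0.7, 0.7, -0.4]
finger_gap: 0.0644
clock: 19.1
tool_pos: [0.5434, 0.2712, 0.0802]
tcp_rot: [-1.278, 1.094, -1.095]
ft_force: [-0.7, -1.0, 5.5]
finger_gap: 0.0235
clock: 19.4
tool_pos: [0.5434, 0.2712, 0.0802]
tcp_rot: [-1.278, 1.094, -1.095]
ft_force: [-1.5, -2.0, 6.7]
finger_gap: 0.024
tcp [0.5434 0.2712 0.0802] yaw -1.416 slide [-0.0003  0.0002 -0.0001] turn -0.0004 gap 0.024 F [-1.53 -1.98  6.66] t 19.4 q [-0.46  0.61 -0.1   1.74  0.08  0.8  -2.02]
```

```bash
python3 -m jog '[{"claw":10,"slide":[0,-0.0082,-0.00574],"turn":0},{"claw":10,"slide":[0,-0.0164,-0.0115],"turn":0},{"claw":10,"slide":[0,-0.0164,-0.0115],"turn":0},{"claw":10,"slide":[0,-0.0164,-0.0115],"turn":0},{"claw":10,"slide":[0,0,0],"turn":0}]' 30
python3 go.py .5433 .2715 .08 1.726
python3 -m jog '[{"claw":10,"slide":[0,-0.0164,-0.0115],"turn":0},{"claw":10,"slide":[0,-0.0164,-0.0115],"turn":0},{"claw":10,"slide":[0,-0.0164,-0.0115],"turn":0},{"claw":10,"slide":[0,0,0],"turn":0},{"claw":10,"slide":[0,0,0],"turn":0}]' 30
python3 go.py .5433 .2715 .08 1.726
python3 - <<'E'
from h import *
# line fit: projected tilt of the probe in the side picture
im=robot.read_camera("side");cv2.imwrite("pics/d.png",im)
s=robot.get_state();g=s['tool_pos']+[0,0,.057]
for d in robot.masks_of("side","probe")[:2]:
    m=d['mask'].astype(np.float32);a=s['tcp_rot'];best=[]
    for th in np.radians(np.arange(-60,61,2.5)):
        hx=np.array([np.cos(.155),np.sin(.155),0]);ax=-np.sin(th)*hx+np.array([0,0,np.cos(th)]);xu=np.cos(th)*hx+np.array([0,0,np.sin(th)]);hy=np.array([-np.sin(.155),np.cos(.155),0])
        P=np.array([g+xu*i*.012+hy*j*.012+ax*l for i in(-1,1) for j in(-1,1) for l in(-.13,.035)])
        best.append((iou(sil("side",[P]),m),np.degrees(th)))
    print(d['score'],d['extent'],sorted(best)[-3:])
E
```

```text
clock: 19.9
tool_pos: [0.5029, 0.2663, 0.1391]
tcp_rot: [-1.276, 1.093, -1.093]
ft_force: [-0.5, 0.5, -0.7]
finger_gap: 0.0239
tcp [0.5029 0.2663 0.1391] yaw -1.4145 slide [0.0012 0.0592 0.0406] turn 0.0011 gap 0.0239 F [-0.47  0.49 -0.72] t 19.9 q [-0.48  0.47 -0.12  1.8   0.07  0.87 -2.04]
clock: 20.4
tool_pos: [0.4693, 0.2599, 0.1855]
tcp_rot: [-1.279, 1.094, -1.094]
ft_force: [0.1, 0.2, -1.2]
finger_gap: 0.024
tcp [0.4693 0.2599 0.1855] yaw -1.4155 slide [-1.000e-04  1.055e-01  7.490e-02] turn 0.0001 gap 0.024 F [ 0.12  0.17 -1.19] t 20.4 q [-0.49  0.36 -0.13  1.84  0.06  0.94 -2.05]
0.67 [237.8, 119.8, 271.4, 165.6] [(np.float32(0.54908544), np.float64(37.5)), (np.float32(0.5876714), np.float64(32.5)), (np.float32(0.638999), np.float64(35.0))]
```

Drawn out and held at 35°, with the weight fully on the fingers. I try the minimum grip to see whether it swings.

```bash
cat > tilt.py <<'E'
from h import *
robot.read_camera("side")
s=robot.get_state();M=R.from_rotvec(s['tcp_rot']).as_matrix();hx=M[:,2].copy();hx[2]=0;hx/=np.linalg.norm(hx);hy=np.cross([0,0,1],hx)
g=s['tool_pos']+[0,0,.057]
for d in robot.masks_of("side","probe")[:2]:
    m=d['mask'].astype(np.float32);best=[]
    for th in np.radians(np.arange(-60,61,2)):
      for L in(.12,.13,.14):
        ax=-np.sin(th)*hx+np.array([0,0,np.cos(th)]);xu=np.cos(th)*hx+np.array([0,0,np.sin(th)])
        P=np.array([g+xu*i*.012+hy*j*.012+ax*l for i in(-1,1) for j in(-1,1) for l in(-L,.165-L)])
        best.append((round(float(iou(sil("side",[P]),m)),3),round(float(np.degrees(th)),1),L))
    print(d['score'],d['extent'],sorted(best)[-3:])
print(s['tool_pos'].round(4),s['ft_force'].round(2),s['torque'].round(3),s['clock'])
E
python3 -m jog '[{"claw":10,"slide":[0,-0.01,0],"turn":0},{"claw":10,"slide":[0,0.01,0],"turn":0},{"claw":10,"slide":[0,-0.01,0],"turn":0},{"claw":10,"slide":[0,0,0],"turn":0},{"claw":10,"slide":[0,0,0],"turn":0}]' 20
python3 tilt.py
```

```text
clock: 21.0
tool_pos: [0.4695, 0.2601, 0.1965]
tcp_rot: [-1.278, 1.094, -1.094]
ft_force: [0.1, 0.5, -1.9]
finger_gap: 0.0236
0.56 [239.5, 116.4, 272.3, 163.5] [(0.619, 34.0, 0.12), (0.634, 36.0, 0.13), (0.656, 34.0, 0.13)]
[0.4694 0.26   0.1963] [ 0.83 -0.35 -1.04] [-0.01   0.028  0.008] 21.05
```

It doesn't swing on its own. I'll turn it by pushing the nose end against the end of the sleeve's strip: back off to −x, go down, then move +x while the probe pivots in the pads.

```bash
python3 -m jog '[{"claw":10,"slide":[0,0,-0.008],"turn":0},{"claw":10,"slide":[0,0,-0.008],"turn":0},{"claw":10,"slide":[0,0.02,0],"turn":0},{"claw":10,"slide":[0,0.02,0],"turn":0},{"claw":10,"slide":[0,0.023,0],"turn":0}]' 20
python3 -m jog '[{"claw":10,"slide":[0,0,0],"turn":0},{"claw":10,"slide":[0,0,0],"turn":0},{"claw":10,"slide":[0,0,0.008],"turn":0},{"claw":10,"slide":[0,0,0.008],"turn":0},{"claw":10,"slide":[0,0,0],"turn":0}]' 20
python3 tilt.py
python3 -m jog '[{"claw":10,"slide":[0,0,0.008],"turn":0},{"claw":10,"slide":[0,0,0.008],"turn":0},{"claw":10,"slide":[0,0,0],"turn":0}]' 20
python3 tilt.py
```

```text
clock: 21.6
tool_pos: [0.453, 0.2576, 0.133]
tcp_rot: [-1.278, 1.093, -1.094]
ft_force: [0.6, 1.6, -0.6]
finger_gap: 0.0238
clock: 22.1
tool_pos: [0.4715, 0.2604, 0.1342]
tcp_rot: [-1.275, 1.094, -1.095]
ft_force: [0.8, 0.2, -0.8]
finger_gap: 0.0239
0.89 [238.5, 136.9, 273.3, 182.2] [(0.635, 36.0, 0.12), (0.66, 34.0, 0.13), (0.668, 36.0, 0.13)]
[0.4704 0.2602 0.1338] [ 0.11 -0.09 -1.49] [-0.012  0.019  0.002] 22.15
clock: 22.5
tool_pos: [0.4816, 0.2621, 0.1336]
tcp_rot: [-1.286, 1.098, -1.091]
ft_force: [-14.6, -3.6, 16.1]
finger_gap: 0.0236
0.57 [244.1, 141.0, 273.7, 183.7] [(0.457, 30.0, 0.13), (0.457, 32.0, 0.14), (0.458, 32.0, 0.13)]
0.2 [270.3, 227.2, 315.6, 253.3] [(0.0, 60.0, 0.12), (0.0, 60.0, 0.13), (0.0, 60.0, 0.14)]
[0.4816 0.2621 0.1336] [-14.26  -3.91  15.51] [-0.877  3.031 -0.115] 22.55
```

Contact made, about 14 N sideways. It's pivoting (roughly 32° now), but pure +x also drags the nose downward. So I move on an arc around the nose instead, +x and up.

```bash
python3 -m jog '[{"claw":10,"slide":[0,-0.0045,0.008],"turn":0},{"claw":10,"slide":[0,-0.004,0.008],"turn":0},{"claw":10,"slide":[0,0,0],"turn":0},{"claw":10,"slide":[0,0,0],"turn":0}]' 20
python3 tilt.py
```

```text
clock: 23.0
tool_pos: [0.5003, 0.265, 0.1426]
tcp_rot: [-1.28, 1.095, -1.093]
ft_force: [-6.1, -2.3, 10.5]
finger_gap: 0.0237
0.72 [248.3, 133.2, 272.3, 181.9] [(0.535, 22.0, 0.13), (0.559, 20.0, 0.12), (0.568, 20.0, 0.13)]
[0.5003 0.2649 0.1426] [-6.04 -2.68  9.43] [-0.589  1.447 -0.074] 23.05
```

It's working: the tilt is down to about 20°. I continue.

```bash
python3 -m jog '[{"claw":10,"slide":[0,-0.0035,0.009],"turn":0},{"claw":10,"slide":[0,-0.0025,0.009],"turn":0},{"claw":10,"slide":[0,-0.001,0.008],"turn":0},{"claw":10,"slide":[0,0,0],"turn":0},{"claw":10,"slide":[0,0,0],"turn":0}]' 20
python3 tilt.py
```

```text
clock: 23.6
tool_pos: [0.5275, 0.2692, 0.1499]
tcp_rot: [-1.277, 1.094, -1.095]
ft_force: [-3.3, -1.5, 7.8]
finger_gap: 0.0237
0.62 [264.7, 130.4, 272.8, 182.4] [(0.512, 4.0, 0.12), (0.512, 6.0, 0.12), (0.521, 4.0, 0.13)]
[0.5275 0.2692 0.15  ] [-3.45 -0.62  7.8 ] [-0.393  0.659 -0.051] 23.65
```

```bash
python3 -m jog '[{"claw":10,"slide":[0,0,0.006],"turn":0},{"claw":10,"slide":[0,0,0.005],"turn":0},{"claw":10,"slide":[0,0,0],"turn":0},{"claw":10,"slide":[0,0,0],"turn":0}]' 20
python3 tilt.py
python3 -m jog '[{"claw":10,"slide":[0,-0.02,-0.01],"turn":0},{"claw":10,"slide":[0,-0.04,-0.01],"turn":0},{"claw":10,"slide":[0,-0.04,0],"turn":0},{"claw":10,"slide":[0,0,0],"turn":0},{"claw":10,"slide":[0,0,0],"turn":0}]' 40
python3 tilt.py; python3 tilt.py
python3 - <<'E'
from h import *
g=[]
for c,x0,y0,w in(("side",215,60,160),("top",130,120,160)):
    g.append(cv2.resize(robot.read_camera(c)[y0:y0+w,x0:x0+w],(400,400),interpolation=cv2.INTER_CUBIC))
cv2.imwrite("pics/u.png",np.hstack(g))
E
```

```text
clock: 24.1
tool_pos: [0.5387, 0.271, 0.1506]
tcp_rot: [-1.277, 1.093, -1.095]
ft_force: [-2.6, -2.3, 10.8]
finger_gap: 0.0233
0.61 [262.5, 129.0, 274.1, 185.0] [(0.533, -2.0, 0.12), (0.543, -2.0, 0.14), (0.559, -2.0, 0.13)]
0.49 [261.7, 178.5, 302.2, 214.1] [(0.02, 24.0, 0.14), (0.021, 20.0, 0.14), (0.023, 22.0, 0.14)]
[0.5387 0.271  0.1506] [-2.28 -1.84 10.71] [-0.522  0.772 -0.006] 24.15
clock: 24.7
tool_pos: [0.5187, 0.2678, 0.2496]
tcp_rot: [-1.276, 1.093, -1.095]
ft_force: [-0.3, -0.4, -2.1]
finger_gap: 0.0234
0.96 [258.0, 95.1, 263.4, 154.9] [(0.556, 0.0, 0.12), (0.558, -2.0, 0.13), (0.572, 0.0, 0.13)]
[0.5178 0.2672 0.2482] [-0.78 -0.11 -1.64] [ 0.036  0.026 -0.018] 24.75
[0.5171 0.2669 0.2471] [ 0.31  0.36 -2.42] [-0.031  0.023  0.004] 24.85
```

View pics/u.png

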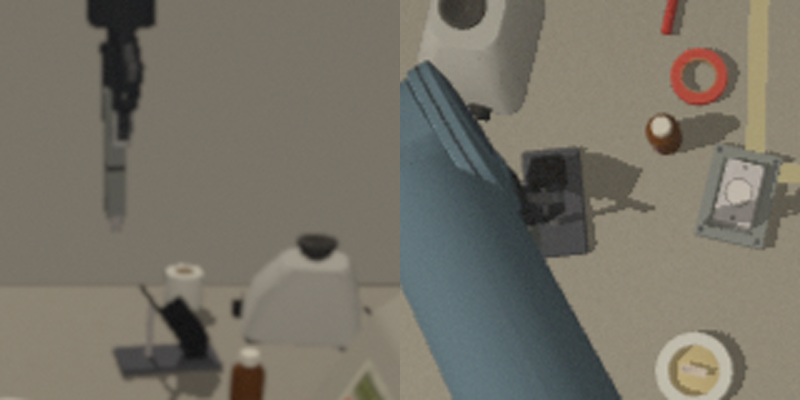

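The probe hangs upright, tip at about full-image (261,151), and the block looks flat and square in the pocket. Grip is now 40 N. I move over the block.

```bash
python3 -m jog '[{"claw":10,"slide":[0.02,0,0.0042],"turn":0},{"claw":10,"slide":[0.035,0,0.0074],"turn":0},{"claw":10,"slide":[0.04,0,0.0085],"turn":0},{"claw":10,"slide":[0.04,0,0.0085],"turn":0},{"claw":10,"slide":[0.04,0,0.0085],"turn":0}]' 40
python3 -m jog '[{"claw":10,"slide":[0.03,0,0.0063],"turn":0},{"claw":10,"slide":[0.0141,0,0.003],"turn":0},{"claw":10,"slide":[0,0,0],"turn":0},{"claw":10,"slide":[0,0,0],"turn":0},{"claw":10,"slide":[0,0,0],"turn":0}]' 40
python3 -m jog '[{"claw":10,"slide":[0,0,0],"turn":0},{"claw":10,"slide":[0,0,0],"turn":0},{"claw":10,"slide":[0,0,0],"turn":0}]' 40
python3 go.py .5967 .0573 .135 1.726
python3 tilt.py
python3 - <<'E'
from h import *
s=robot.get_state();t=s['tool_pos']+[0,0,.057-.13];print("pred tip",t.round(4),proj("side",t)[0].round(1))
robot.read_camera("side")
for n in("probe_tip","probe_handle","block_center"): print(n,[(round(d['score'],2),d['position']) for d in robot.spot_point("side",n)])
k=near("side","ref_block",proj("side",[.597,.0572,.018])[0]);print(fit([box(.075,.045,.006,.03)],{"side":k},(.597,.057),[-.22]),proj("side",[.5967,.0573,.018]))
E
```

```text
clock: 25.5
tool_pos: [0.5815, 0.0987, 0.2481]
tcp_rot: [-1.279, 1.094, -1.094]
ft_force: [0.0, 0.2, -2.1]
finger_gap: 0.0235
clock: 26.0
tool_pos: [0.5967, 0.061, 0.2485]
tcp_rot: [-1.279, 1.093, -1.09]
ft_force: [0.4, -0.6, -1.1]
finger_gap: 0.0231
clock: 26.3
tool_pos: [0.5973, 0.0588, 0.2488]
tcp_rot: [-1.279, 1.094, -1.093]
ft_force: [0.3, -0.1, -1.2]
finger_gap: 0.0233
tcp [0.5973 0.0588 0.2488] yaw -1.4148 slide [ 0.0014  0.1138 -0.0008] turn 0.0008 gap 0.0233 F [ 0.26 -0.08 -1.2 ] t 26.3 q [-0.15  0.4  -0.03  1.62  0.01  1.13 -1.6 ]
0.83 [294.0, 116.5, 303.8, 179.4] [(0.511, -2.0, 0.12), (0.514, -2.0, 0.13), (0.519, -2.0, 0.14)]
[0.5973 0.0586 0.2487] [ 0.1  -1.22 -1.35] [-0.003  0.009  0.042] 26.35
pred tip [0.5973 0.0584 0.1757] [296.6 180.3]
probe_tip [(0.63, [296.2, 179.5]), (0.29, [298.7, 131.6])]
probe_handle [(0.89, [299.2, 128.9])]
block_center [(0.8, [293.3, 231.4]), (0.78, [228.9, 323.6]), (0.77, [294.3, 277.1])]
(array([ 0.59840604,  0.06014297, -0.18431551]), np.float64(0.8577987551689148)) [[293.39970507 234.37750053]]
```

Predicted and detected tip agree to under 1 px. I descend 112 mm, to about 34 mm above the block.

```bash
python3 -m jog '[{"claw":10,"slide":[0,0.02,0],"turn":0},{"claw":10,"slide":[0,0.035,0],"turn":0},{"claw":10,"slide":[0,0.03,0],"turn":0},{"claw":10,"slide":[0,0.008,0],"turn":0},{"claw":10,"slide":[0,0,0],"turn":0}]' 40
python3 -m jog '[{"claw":10,"slide":[0,0,0],"turn":0},{"claw":10,"slide":[0,0.012,0],"turn":0},{"claw":10,"slide":[0,0.007,0],"turn":0},{"claw":10,"slide":[0,0,0],"turn":0},{"claw":10,"slide":[0,0,0],"turn":0}]' 40
python3 -m jog '[{"claw":10,"slide":[0,0,0],"turn":0},{"claw":10,"slide":[0,0,0],"turn":0},{"claw":10,"slide":[0,0,0],"turn":0},{"claw":10,"slide":[0,0,0],"turn":0},{"claw":10,"slide":[0,0,0],"turn":0}]' 40
python3 go.py .5967 .0573 .1367 1.726
python3 tilt.py
python3 - <<'E'
from h import *
s=robot.get_state();t=s['tool_pos']+[0,0,.057-.13];print("pred tip",t.round(4),proj("side",t)[0].round(1),"handle",proj("side",t+[0,0,.125])[0].round(1),"disc",proj("side",[.5967,.0573,.03])[0].round(1))
robot.read_camera("side")
for n in("probe_tip","probe_handle","block_center"): print(n,[(round(d['score'],2),d['position']) for d in robot.spot_point("side",n)])
k=near("side","ref_block",proj("side",[.597,.0572,.018])[0]);print(fit([box(.075,.045,.006,.03)],{"side":k},(.597,.057),[-.22]))
robot.read_camera("top")
for n in("dish","timer","small_bottle"):print(n,[(round(d['score'],2),d['position']) for d in robot.spot_point("top",n)][:1])
robot.read_camera("side")
for n in("dish","timer","small_bottle"):print(n,[(round(d['score'],2),d['position']) for d in robot.spot_point("side",n)][:1])
E
```

```text
clock: 27.15
tool_pos: [0.5966, 0.0581, 0.1549]
tcp_rot: [-1.28, 1.096, -1.093]
ft_force: [0.2, 0.6, -0.9]
finger_gap: 0.0235
clock: 27.65
tool_pos: [0.5973, 0.0582, 0.1366]
tcp_rot: [-1.279, 1.094, -1.094]
ft_force: [-0.3, -0.5, -1.4]
finger_gap: 0.0236
clock: 28.15
tool_pos: [0.5974, 0.0582, 0.1367]
tcp_rot: [-1.278, 1.094, -1.094]
ft_force: [-0.2, 0.2, -1.4]
finger_gap: 0.0235
tcp [0.5974 0.0582 0.1367] yaw -1.4157 slide [ 0.0008  0.     -0.0008] turn -0.0001 gap 0.0235 F [-0.2   0.19 -1.36] t 28.15 q [-0.15  0.52 -0.03  1.72  0.02  0.9  -1.61]
0.92 [292.8, 159.3, 299.7, 218.0] [(0.494, -2.0, 0.14), (0.495, 0.0, 0.13), (0.497, -2.0, 0.13)]
[0.5974 0.0582 0.1367] [-0.73 -0.13 -0.41] [ 0.017 -0.015 -0.008] 28.2
pred tip [0.5974 0.0582 0.0637] [294.5 219.3] handle [296.9 175.5] disc [293.6 230.5]
probe_tip [(0.93, [292.3, 220.4])]
probe_handle [(0.87, [294.3, 174.2])]
block_center [(0.9, [231.2, 322.4]), (0.81, [295.2, 231.5]), (0.73, [294.5, 276.8])]
(array([ 0.59714403,  0.06167078, -0.12133745]), np.float64(0.7873028516769409))
dish [(0.67, [248.5, 267.8])]
timer [(0.61, [317.7, 269.3])]
small_bottle [(0.41, [235.6, 170.3])]
dish [(0.9, [214.7, 235.7])]
timer [(0.6, [213.2, 276.8])]
small_bottle [(0.77, [312.3, 220.6])]
```

```bash
python3 -c "
from plant import robot
print(robot.job_done())"
```

```text
the job is handed in; nothing more can be done
None
```

The job is handed in. The middle-sized block is seated in the nest pocket and released. The probe is held still, upright and nose down, about 34 mm above the middle of the block.

- **Fingertip offset:** The fingertips stood about 37–50 mm behind the reported TCP. The first grasp test closed on nothing, so I worked from the camera-measured offset after that.
- **Block:** It touched the pocket floor exactly at the predicted height, and the pictures taken after release show it flat in the pocket.
- **Probe:** The first draw-out left it tilted at 35°, and a light grip did not let it swing down. I turned it upright by pushing its nose against the holder's support, with up to about 21 N on the wrist.
- **Final checks:**
  - The detected tip was within about 2.5 px of the prediction, roughly 5 mm.
  - The fitted tilt was 0 to −2°.
  - The 40 N grip held steady.
  - The dish and timer were within about 2 px of their start positions. The bottle had read about 4 px off in the top view, within detector scatter; it was not detected in the side view at the start, so there is no side comparison.
- **Weak or disagreeing checks:**
  - The last side-view fit of the block put it about 4 mm off in y and 0.1 rad off in angle. The probe's mask partly covers it there, and the release pose does not agree with that fit.
  - The final pose was checked by numbers only, because my 12 picture views were used up.

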